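Load the carrier drawer and bar it shut

TASK

Put the small housing upright in the carrier's open drawer and push the drawer fully shut. Then lock it in by laying the long bar with the black grip across the two notched posts in front of the drawer, grip upward, lying level at the bottom of both notches and about centred between them. Leave the other things on the bench where they are.

Things in the scene. Friction and masses are not known exactly. Their poses are not given: they have to be found in the camera images.
- unit: The small housing: dark grey-green metal block 64 (its x) x 40 (its y) x 38 mm tall, with two steel studs (14 mm dia, 10 mm tall) on top at x = +-18 mm; 48 mm tall in all, about 0.3 kg. Origin: centre of its underside; z up when it stands upright.
- bar: The retaining bar: steel bar 28 (its x) x 200 (its y) x 16 mm tall, with a black upright grip fin in the middle of its top, 14 (x) x 64 (y) mm, from 16 to 66 mm above the underside. About 0.4 kg. Origin: centre of its underside; z up when the grip points up.
- carrier: The carrier, fixed: dark grey-green box 170 (x) x 156 (y) mm, flat roof from 66 to 72 mm above the bench. Origin: centre of its underside, on the bench. The drawer comes out of its -x side (x = -85 mm). Left and right of the drawer, in front of the box, stand two aluminium posts centred at y = +-83 mm, 30 mm long in y, 136 mm free between them, from x = -91 to -154 mm.
- seat (a point): Midpoint between the notches in the tops of the two posts, at the height of their floors (45 mm above the bench); the centre of the laid bar's underside comes here (x = -122, y = 0 mm of the carrier). Axes as the carrier's; the laid bar runs along y. Notches: open upward and along y, 40 mm wide (x) up to 61 mm above the bench, flared above to about 52 mm wide at 71 mm.
- drawer (a joint): How far the drawer is open, m: 0 fully shut, 0.14 fully open. It slides out along the carrier's -x, pushing friction about 2 N.
- drawer_in (a point): Centre of the drawer's inner floor (12 mm above the bench), moving with the drawer; axes as the carrier's. Inside, the drawer runs from x = -72 to +72 mm and y = -58 to +58 mm of this point; side walls 15 mm tall above the floor. The part still under the carrier's roof is covered.
- drawer_front (a point): Centre of the outer face of the drawer's front panel, 40 mm above the bench; flat aluminium panel 128 mm wide (y), 10 mm thick, from 6 to 60 mm above the bench. To shut the drawer push it along the carrier's +x. When shut this face stands at x = -95 mm of the carrier.
- short_bar: Bystander: plain steel bar without grip, 28 x 130 (its y) x 16 mm. Origin: centre of underside.
- bottle: Bystander: white bottle with red cap, 56 mm dia, 150 mm tall. Origin: centre of underside.
- big_unit: Bystander: large grey-green housing 90 x 100 x 90 mm with uprights on top to 135 mm. Origin: centre of underside.
- wrench: Bystander: steel wrench 170 mm long, lying. Origin: middle of its underside; length along its x.
- screwdriver: Bystander: screwdriver 190 mm long, lying. Origin: middle of its underside; length along its x.
- tape: Bystander: clear tape roll lying flat, 90 mm outside dia, 24 mm tall. Origin: centre of underside.
There are look-alikes about, which are no part of the job. Leave any brown, orange or purple look-alike of the unit alone.

How it is judged:
On the way:
1. the small housing stands in the drawer and the drawer is shut (x of unit in the frame of drawer_in between -0.06 and 0.06 m and y of unit in the frame of drawer_in between -0.045 and 0.045 m and z of unit in the frame of drawer_in between -0.005 and 0.006 m and angle between unit's own z axis and vertical below 0.12 rad and value of joint drawer below 0.008 m), for 0.2 s.
At the end, for the whole second after the job is handed in: The small housing stands upright (within 7 deg) on the drawer's floor, the drawer is shut (within 8 mm), and the long bar lies, grip up, on the floors of both notches: level (within 3.4 deg), within 16 mm of centred between the posts, released and at rest (all of step 1 and x of bar in the frame of seat between -0.011 and 0.011 m and y of bar in the frame of seat between -0.016 and 0.016 m and z of bar in the frame of seat between -0.004 and 0.005 m and angle between bar's own z axis and vertical below 0.06 rad and angle between the y axis of bar and the y axis of seat, either way round below 0.12 rad and linear speed of each of bar, unit below 0.02 m/s); the robot touches nothing.
It fails at once if one of the six bystanders is shifted more than 40 mm (distance of any of short_bar, bottle, big_unit, wrench, screwdriver, tape from where it was at the start of the episode above 0.04 m).
It also fails if it takes over 67 s, if anything falls off the work surface, if the arm or the gripper's body presses on something with over 40 N, if the wrist force passes 120 N, or if a joint passes its speed limit or range.

ROBOT

A 6-joint arm with a two-finger parallel gripper is mounted at the origin on the work surface. World frame = base frame: x ahead of the robot, y to its left, z up, the work surface at z = 0. Lengths are in m, angles in rad, forces in N, time in s.
With the tool pointing down it reaches from about 0.35 to 0.975 m from the base axis. Payload 4.9 kg.
Tool frame: the origin (TCP) lies at the very end of the fingers, on their centre line; the grasp point (between the pads) lies 19 mm behind it; z points along the fingers, y is the line along which they close (so a half turn about z gives the same grasp; the last joint's range is limited). The gripper opens to 85 mm and grips with 20 to 120 N. Pads are 22 mm wide; open, the fingers measure 114 mm over their backs; the gripper's body (76 mm by 85 mm) begins 54 mm behind the grasp point. The pads swing forward as they close: fully open they stand 13 mm farther back than shut.
Start: joints at [1.21, 0.053, 1.613, -0, 1.476, -0.119], TCP at [0.15, 0.607, 0.231] pointing down, gripper open.
Joint ranges: [-3.01, 3.01], [-1.01, 2.22], [0.06, 2.58], [-1.02, 4.17], [0.09, 2.62], [-3.14, 3.14]. Speed limits (rad/s): [2.57, 2.57, 3.14, 3.14, 3.14, 3.14].

INTERFACE

Orientations are given as a rotation vector (axis times angle).
In Python, from station import get_obs, get_image, get_calibration, finish_job gives the robot as it stands.
- The arm moves only by the tool servo_tool, never from a script. Its argument "increments" is a list of rows, each a list of 5 numbers: the opening, from 0 (shut) to 1 (fully open), then the shift along the tool's x, y, z in mm, then the turn about the tool's z in degrees. In form: [[jaw, tx, ty, tz, spin], ...]. A call has 1 to 12 rows; each row shifts and turns the commanded pose from where the row before left it, along the tool's axes as they then stand; what a row does not reach is not made up. A row lasts 1/8 s, in which the tool goes at most 62.5 mm and 10.7 degrees, less where a joint would pass 70% of its speed; a pose out of reach is approached as far as the arm can. A call is refused whole if a number of a shift passes 62.5 or a number of a turn 10.7, either way. A call with a gripper value outside its range is refused whole. The fingers move at their own pace and stop on an object; "force" is the grip in N (left out, the last holds). Time passes only in rows, so rows that do not move let the fingers close. It gives the time, the measured TCP pose, the force, the opening and the grip force at its end, in the units of the state.
- get_obs(): the state, without advancing time (a new reading comes with each control period).
- get_image(name): name is "scene" or "top" or "wrist"; returns the picture (400x640x3 uint8, red, green, blue); there is no depth.
- get_calibration(name): a dict with "fx", "fy", "cx", "cy" (pixels), "dist_coeffs" ([k1, k2, p1, p2, k3] as OpenCV has them; the pictures are not rectified), "R" (3x3) and "t" (3): a world point X has camera coordinates R X + t; the wrist camera has in their place "mount" (4x4, takes a point from camera to tool coordinates, whose origin is the TCP and whose axes are the flange's). Camera axes: x right, y down, z forward; pixel columns grow to the right and rows downward; lengths in m; the calibration is good to about 2 mm. A picture is of the moment at which its call begins: read the wrist's pose just before it. get_calibration takes no time and is no camera call.
- finish_job(): hands the job in; it is judged then, once.
The state is a dict: "t": time; "q": joint angles; "dq": joint speeds; "effort": joint torques, N m; "tool_pos": TCP position; "tool_rot": TCP orientation; "contact_force": force on the tool from outside, world axes, zero at the start; "wrist_torque": the same for the moment, N m; "opening": finger opening in m; "grip_force": force on a finger pad.
Only numpy, scipy, OpenCV 4.12 (cv2) and the standard library are available. Lean on these libraries where they do the work, as an engineer would, in place of code of your own. Each camera call takes 0.05 s, during which the arm holds its last target. There are 200 camera calls.

## Working session

There is one attempt and no reset: what is moved stays moved. The work goes in short steps, Python scripts to look and compute and a tool call to move; the robot and the scene stay as the last step left them, time stands still between calls to the robot, and variables do not carry over. Pictures are saved under pics/ and viewed, at most 10 in all, crops included, and the job is handed in when it is done.

Besides the shell and the picture viewer there is one more tool, called after "Emit:" as a command line: name --pt "numbers of a row" for each row, then --argument value for the rest. servo_tool: Moves the arm, as the interface text tells. Its arguments: {"type":"object","properties":{"increments":{"type":"array"},"force":{"type":"number"}},"required":["increments"]}

```bash
mkdir -p pics; ls; python3 - <<'E'
from station import *
import cv2,numpy as np
o=get_obs();print(o)
for n in("scene","top"):
    cv2.imwrite(f"pics/{n}0.png",get_image(n)[:,:,::-1]); print(n,get_calibration(n))
print(get_calibration("wrist"))
E
```

```text
pics
{'t': 0.0, 'q': array([ 1.21002123e+00,  5.33635191e-02,  1.61429098e+00, -2.35340634e-06,
        1.47599168e+00, -1.18969218e-01]), 'dq': array([ 0.00020829, -0.0007579 ,  0.00235594,  0.00045098,  0.00037351,
        0.00084039]), 'effort': array([ 2.21860764e-04, -3.93675935e+01, -3.70178747e+01, -1.08047643e-04,
        6.79081189e-03,  2.54672085e-05]), 'tool_pos': array([0.14942151, 0.60623769, 0.23006069]), 'tool_rot': array([-0.378844  , -3.1181759 ,  0.00313371]), 'contact_force': array([-0.14027037,  0.2149004 , -0.26717284]), 'wrist_torque': array([-0.03097288, -0.02866039, -0.01833591]), 'grip_force': 0.0, 'opening': 0.08559616843759868}
scene {'fx': 469.13048708674256, 'fy': 469.13048708674256, 'cx': 316.8597453126413, 'cy': 202.97552977987942, 'dist_coeffs': array([0.00681441, 0.        , 0.        , 0.        , 0.        ]), 'R': array([[ 0.83410052,  0.55138699, -0.01577067],
       [ 0.38436881, -0.601478  , -0.70034622],
       [-0.39564751,  0.5780974 , -0.71362907]]), 't': array([-0.39244721, -0.13055032,  1.65656389])}
top {'fx': 479.63931864225907, 'fy': 4
[... 238 characters left out ...]
073347e-01, -1.73766886e-04, -1.83212348e-01],
       [ 1.83207829e-01,  6.15432414e-03, -9.83054940e-01]]), 't': array([0.00781037, 0.48534964, 1.5508408 ])}
{'fx': 349.7772308441968, 'fy': 349.7772308441968, 'cx': 318.14578980265367, 'cy': 194.7429129838941, 'dist_coeffs': array([-0.04744665,  0.        ,  0.        ,  0.        ,  0.        ]), 'mount': array([[ 2.07591045e-04, -9.49601865e-01, -3.13458538e-01,
         8.04333372e-02],
       [ 9.99999882e-01,  5.95048896e-05,  4.81993781e-04,
        -9.69561379e-04],
       [-4.39049877e-04, -3.13458601e-01,  9.49601765e-01,
        -1.41653272e-01],
       [ 0.00000000e+00,  0.00000000e+00,  0.00000000e+00,
         1.00000000e+00]])}
```

View pics/scene0.png

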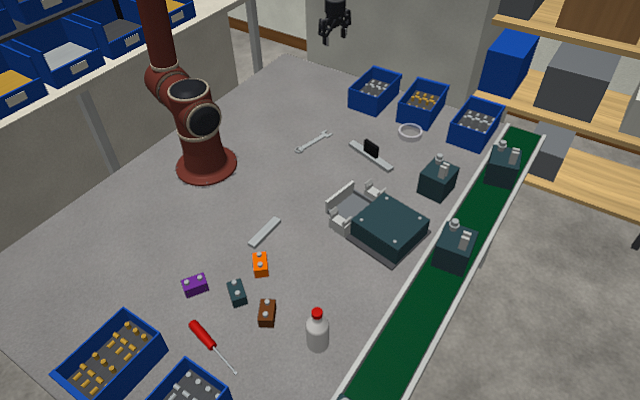

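View pics/top0.png

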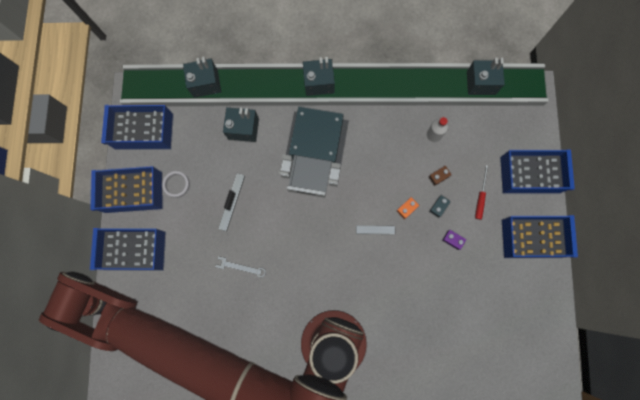

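The scene view shows the dark housing at (236,292), the bar at (371,155) and the carrier at (390,225). In the top view they are at (440,206), (231,201) and (316,145). The drawer is open toward the robot. Next I'll enlarge crops of each.

```bash
python3 - <<'E'
import cv2,numpy as np
t=cv2.imread("pics/top0.png");s=cv2.imread("pics/scene0.png")
c=lambda im,x,y,w,h,k:cv2.resize(im[y:y+h,x:x+w],(w*k,h*k),interpolation=cv2.INTER_CUBIC)
cv2.imwrite("pics/c1.png",np.vstack([c(t,205,100,160,100,5)[:],]) )
A=c(t,205,100,150,140,4)[:560,:600]
cv2.imwrite("pics/c1.png",A)           # top: carrier+bar, x4 origin (205,100)
cv2.imwrite("pics/c2.png",c(s,315,130,130,145,4)) # scene: carrier + bar
B=np.hstack([c(t,420,185,40,40,10),c(s,216,272,40,40,10)])
cv2.imwrite("pics/c3.png",B)
E
```

```text
(no output)
```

View pics/c1.png

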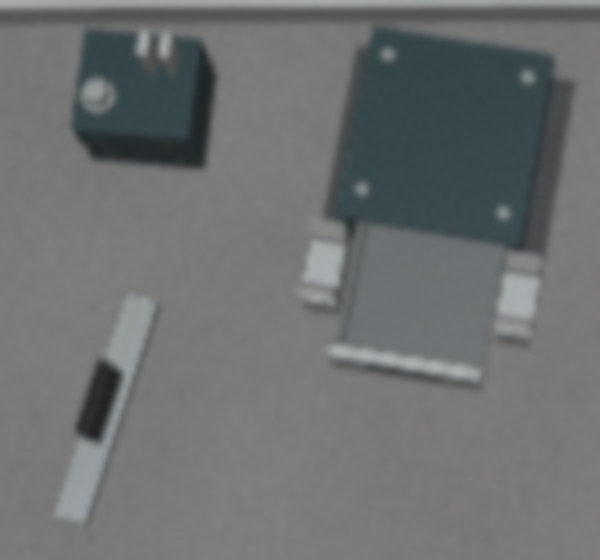

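View pics/c2.png

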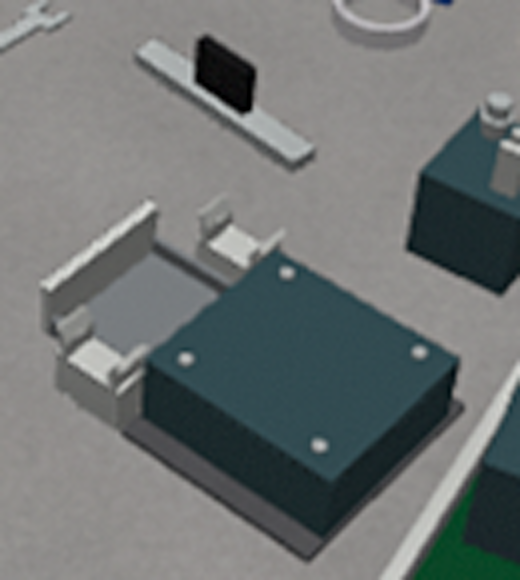

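View pics/c3.png

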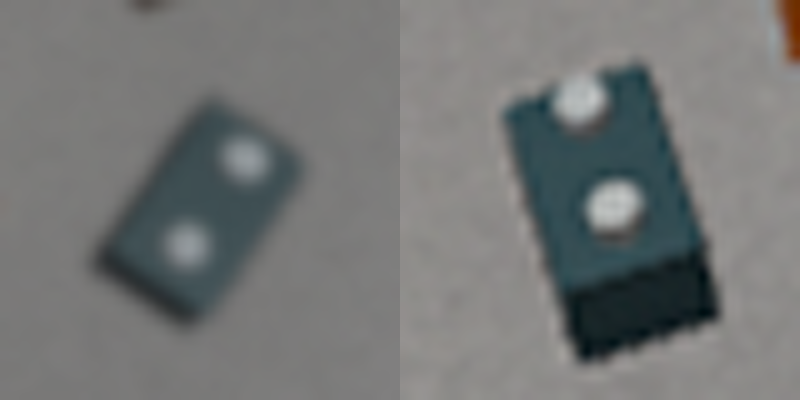

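Top crop: roof bolts at (388,54), (528,77), (503,213) and (362,189); bar ends at (143,297) and (71,519); posts at (324,265) and (519,296). Scene crop: matching bolts at (420,352), (320,445), (186,358) and (287,272). The housing's studs are at (245,160) and (187,246) in the top crop, and (213,207) and (180,100) in the scene crop. Next step is to triangulate these.

```bash
cat > h.py <<'E'
import numpy as np,cv2
from station import *
def P(n,pose=None):
    c=get_calibration(n);K=np.array([[c['fx'],0,c['cx']],[0,c['fy'],c['cy']],[0,0,1.]])
    if n=="wrist":
        T=np.eye(4);T[:3,:3]=cv2.Rodrigues(np.array(pose[1]))[0];T[:3,3]=pose[0];T=np.linalg.inv(T@c['mount']);R,t=T[:3,:3],T[:3,3]
    else:R,t=np.array(c['R']),np.array(c['t'])
    return K,np.array(c['dist_coeffs']),R,t
def und(n,px,pose=None):
    K,d,R,t=P(n,pose);return cv2.undistortPoints(np.array([[px]],float),K,d)[0],np.c_[R,t]
def tri(a,b):
    X=cv2.triangulatePoints(a[1],b[1],a[0].T,b[0].T)[:,0];return X[:3]/X[3]
def onz(n,px,z,pose=None):
    p,M=und(n,px,pose);R,t=M[:,:3],M[:,3];C=-R.T@t;d=R.T@np.r_[p[0],1];return C+d*(z-C[2])/d[2]
def proj(n,X,pose=None):
    K,d,R,t=P(n,pose);return cv2.projectPoints(np.atleast_2d(np.array(X,float)),cv2.Rodrigues(R)[0],t,K,d)[0][:,0]
E
python3 - <<'E'
from h import *
np.set_printoptions(precision=4,suppress=True)
f=lambda p,o,k:(np.array(p)+.5)/k-.5+np.array(o)
pts={'bBL':((388,54),(420,352)),'bBR':((528,77),(320,445)),'bFR':((503,213),(186,358)),'bFL':((362,189),(287,272)),
'barT':((144,297),(305.5,154)),'barB':((71,519),(144.5,45.5)),'panL':((330,350),(152,206)),'panR':((481,375),(42,288)),'nL':((324,265),(235,243)),'nR':((519,296),(105,362))}
W={}
for k,(a,b) in pts.items():
    W[k]=tri(und('top',f(a,(205,100),4)),und('scene',f(b,(315,130),4)));print(k,W[k])
for k,(a,b) in {'s1':((245,160),(213,207)),'s2':((187,246),(180,100))}.items():
    W[k]=tri(und('top',f(a,(420,185),10)),und('scene',f(b,(216,272),10)));print(k,W[k])
n=np.linalg.norm
print('stud dist',n(W['s1']-W['s2']),'bar len',n(W['barT']-W['barB']),'notch',n(W['nL']-W['nR']),'pan',n(W['panL']-W['panR']))
B=[W[k] for k in('bBL','bBR','bFR','bFL')];c=np.mean(B,0);ax=B[0]+B[1]-B[2]-B[3];print('roof c',c,'yaw',np.degrees(np.arctan2(ax[1],ax[0])),n(B[0]-B[1]),n(B[0]-B[3]))
for a,b in(('barT','barB'),('s1','s2'),('nL','nR'),('panL','panR')):
    d=W[a]-W[b];print(a,(W[a]+W[b])/2,np.degrees(np.arctan2(d[1],d[0])))
E
```

```text
bBL [0.7577 0.1058 0.0771]
bBR [ 0.7369 -0.0122  0.0776]
bFR [0.6184 0.0086 0.0782]
bFL [0.6391 0.1257 0.0789]
barT [0.562  0.3164 0.0192]
barB [0.371  0.3705 0.0205]
panL [0.5065 0.1517 0.0605]
panR [0.4841 0.026  0.0627]
nL [0.5799 0.1581 0.0526]
nR [ 0.5561 -0.0037  0.0479]
s1 [ 0.4627 -0.3678  0.0505]
s2 [ 0.4339 -0.3471  0.0513]
stud dist 0.03549402374879485 bar len 0.19854632231626562 notch 0.1636216950498104 pan 0.1276461629660966
roof c [0.688 0.057 0.078] yaw -9.751000776247611 0.11980084981325007 0.12028050058226213
barT [0.4665 0.3435 0.0199] -15.829733511831263
s1 [ 0.4483 -0.3574  0.0509] -35.54780878965008
nL [0.568  0.0772 0.0502] 81.63628482665
panL [0.4953 0.0888 0.0616] 79.91001365542563
```

Sizes and heights agree with the text to within about 3 mm. The seat comes out at about (0.568, 0.077), the carrier yaw at −9.8°, and the drawer is about 0.10 m open. Next: above the housing.

```bash
cat >> h.py <<'E'
def go(xyz,yaw):
    o=get_obs();R=cv2.Rodrigues(np.array(o['tool_rot']))[0];y0=np.degrees(np.arctan2(R[1,0],R[0,0]))
    s=(y0-yaw+180)%360-180;Rn=R@cv2.Rodrigues(np.array([0,0,np.radians(s)]))[0]
    print('t',o['t'],'pos',o['tool_pos'].round(4),'yaw',y0.round(1),'spin',round(s,1),'then shift mm',(1000*Rn.T@(np.array(xyz)-o['tool_pos'])).round(1))
E
python3 - <<'E'
from h import *
go((.42,.45,.23),144.5);go((.448,-.357,.2),144.5)
E
```

```text
t 0.1 pos [0.1494 0.6063 0.2302] yaw 166.1 spin 21.6 then shift mm [-3.11e+02  2.99e+01  3.00e-01]
t 0.1 pos [0.1494 0.6063 0.2302] yaw 166.1 spin 21.6 then shift mm [-802.4 -610.8   31.7]
```

Emit:
servo_tool --pt "1 0 0 0 10.6" --pt "1 0 0 0 10.6" --pt "1 -45 4 0 0" --pt "1 -45 4 0 0" --pt "1 -45 4 0 0" --pt "1 -45 4 0 0" --pt "1 -45 4 0 0" --pt "1 -45 4 0 0" --pt "1 -40 4 0 0" --pt "1 0 0 0 0" --force 40

```text
t: 1.35
tool_pos: [0.4213, 0.4501, 0.2305]
tool_rot: [-0.952, -2.994, 0.002]
contact_force: [-0.2, 0.6, 0.1]
opening: 0.0858
grip_force: 0.0
```

Emit:
servo_tool --pt "1 -30 -40 0 0" --pt "1 -30 -40 0 0" --pt "1 -30 -40 0 0" --pt "1 -30 -40 0 0" --pt "1 -30 -40 0 0" --pt "1 -30 -40 0 0" --pt "1 -30 -40 0 0" --pt "1 -30 -40 0 0" --pt "1 -30 -40 0 0" --pt "1 -30 -40 0 0" --pt "1 -30 -40 0 0" --pt "1 -30 -40 0 0"

```text
t: 2.85
tool_pos: [0.4383, -0.1486, 0.2311]
tool_rot: [0.945, 2.996, 0.001]
contact_force: [0.9, -0.4, 1.2]
opening: 0.0855
grip_force: 0.0
```

Emit:
servo_tool --pt "1 -30 -40 0 0" --pt "1 -30 -40 0 0" --pt "1 -30 -40 5 0" --pt "1 -30 -40 5 0" --pt "1 0 0 0 0" --pt "1 0 0 0 0"

```text
t: 3.6
tool_pos: [0.445, -0.3467, 0.2208]
tool_rot: [-0.945, -2.995, -0.002]
contact_force: [0.2, 0.3, 0.6]
opening: 0.0852
grip_force: 0.0
```

```bash
python3 - <<'E'
from h import *
go((.448,-.357,.2),144.5);o=get_obs()
im=get_image("wrist");cv2.imwrite("pics/w1.png",im[:,:,::-1])
g=im.min(2)
print(proj("wrist",[(.4627,-.3678,.048),(.4339,-.3471,.048)],(o['tool_pos'],o['tool_rot'])))
E
```

```text
t 3.6 pos [ 0.445  -0.3467  0.2208] yaw 145.0 spin 0.5 then shift mm [-8.4 -6.7 20.8]
[[311.23697514 197.86049866]
 [311.47723912 161.27305348]]
```

View pics/w1.png

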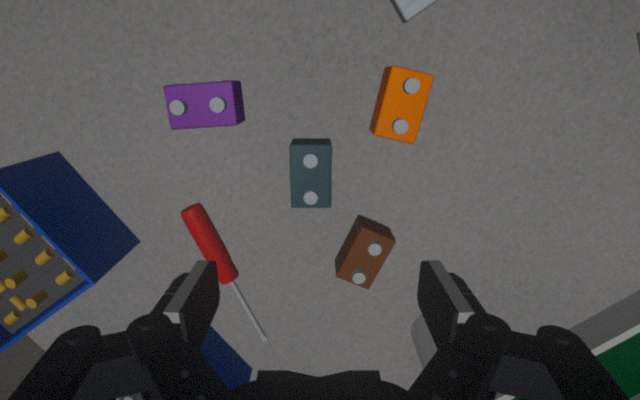

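Stud pixels (310.5,161) and (310.5,198) match the prediction to under 1 px. The purple, orange and brown look-alikes clear the finger path.

Emit:
servo_tool --pt "0.75 -8.4 -6.7 0 0.5" --pt "0.75 0 0 40 0" --pt "0.75 0 0 40 0" --pt "0.75 0 0 40 0" --pt "0.75 0 0 40 0" --pt "0.75 0 0 30 0" --pt "0.75 0 0 22 0" --pt "0.75 0 0 0 0" --pt "0 0 0 0 0" --pt "0 0 0 0 0" --pt "0 0 0 0 0" --pt "0 0 0 0 0" --force 50

```text
t: 5.15
tool_pos: [0.4491, -0.3591, 0.0112]
tool_rot: [0.958, 2.989, -0.002]
contact_force: [0.3, 1.4, 7.2]
opening: 0.0394
grip_force: 53.3
```

Emit:
servo_tool --pt "0 0 0 0 0" --pt "0 0 0 0 0" --pt "0 0 0 -20 0" --pt "0 0 0 -40 0" --pt "0 0 0 -40 0" --pt "0 0 0 -40 0" --pt "0 0 0 0 -9" --pt "0 0 0 0 -9" --pt "0 0 0 0 -7.7" --pt "0 0 0 0 0"

```text
t: 6.4
tool_pos: [0.4472, -0.3578, 0.1491]
tool_rot: [-0.272, -3.129, -0.001]
contact_force: [0.2, 0.0, -5.1]
opening: 0.0392
grip_force: 52.1
```

```bash
python3 - <<'E'
from h import *
a=np.radians(-9.8);go(np.array([.688,.057,0])+np.array([np.cos(a)*-.139,np.sin(a)*-.139,.17]),170.2)
E
```

```text
t 6.4 pos [ 0.4472 -0.3578  0.1491] yaw 170.0 spin -0.2 then shift mm [-27.6 449.8 -20.7]
```

Emit:
servo_tool --pt "0 0 0 -20 0" --pt "0 -3 45 0 0" --pt "0 -3 45 0 0" --pt "0 -3 45 0 0" --pt "0 -3 45 0 0" --pt "0 -3 45 0 0" --pt "0 -3 45 0 0" --pt "0 -3 45 0 0" --pt "0 -3 45 0 0" --pt "0 -3 45 0 0" --pt "0 0 45 0 0" --pt "0 0 0 0 0"

```text
t: 7.9
tool_pos: [0.5521, 0.0831, 0.1711]
tool_rot: [0.265, 3.129, 0.001]
contact_force: [-0.5, -0.6, -3.4]
opening: 0.0395
grip_force: 52.6
```

```bash
python3 - <<'E'
from h import *
a=np.radians(-9.8);go(np.array([.688,.057,0])+np.array([np.cos(a)*-.139,np.sin(a)*-.139,.025]),170.2)
o=get_obs();cv2.imwrite("pics/w2.png",get_image("wrist")[:,:,::-1])
p=(o['tool_pos'],o['tool_rot']);R=np.array([[np.cos(a),-np.sin(a),0],[np.sin(a),np.cos(a),0],[0,0,1]])
q=np.array([[-.122,.083,.045],[-.122,-.083,.045],[-.195,.064,.06],[-.195,-.064,.06],[-.085,.078,.072],[-.085,-.078,.072]])
print(proj("wrist",q@R.T+np.array([.688,.057,0]),p).round(1))
E
```

```text
t 7.9 pos [0.5521 0.0831 0.1711] yaw 170.3 spin 0.1 then shift mm [  1.   -2.7 146.1]
[[417.4 204.4]
 [214.2 204.1]
 [405.7 115.1]
 [225.7 114.7]
 [415.9 260.9]
 [215.4 260.6]]
```

View pics/w2.png

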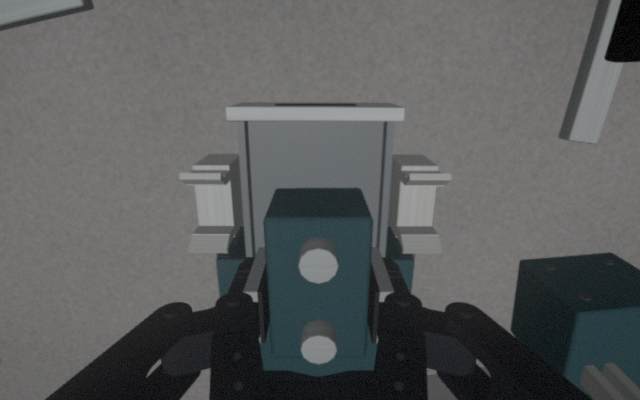

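Notch floors appear at about (417,205) and (213,205), within a pixel of the prediction. The panel is at rows 104–119, so the drawer is about 0.11 m open. The housing hangs square and fits, so I'll lower it.

Emit:
servo_tool --pt "0 1 -2.7 40 0" --pt "0 0 0 40 0" --pt "0 0 0 30 0" --pt "0 0 0 20 0" --pt "0 0 0 10 0" --pt "0 0 0 4 0" --pt "0 0 0 0 0"

```text
t: 8.82
tool_pos: [0.5508, 0.0779, 0.0262]
tool_rot: [0.27, 3.129, 0.0]
contact_force: [0.9, -0.1, -3.2]
opening: 0.0392
grip_force: 52.6
```

Emit:
servo_tool --pt "0 0 0 1.5 0" --pt "0 0 0 0 0"

```text
t: 9.07
tool_pos: [0.5505, 0.0781, 0.0244]
tool_rot: [0.27, 3.129, 0.0]
contact_force: [-0.9, -0.7, -4.3]
opening: 0.0392
grip_force: 52.6
```

Emit:
servo_tool --pt "0 0 0 1 0" --pt "0 0 0 0 0"

```text
t: 9.32
tool_pos: [0.5504, 0.0781, 0.0233]
tool_rot: [0.27, 3.129, 0.0]
contact_force: [-0.5, 0.4, -1.6]
opening: 0.0393
grip_force: 52.9
```

Emit:
servo_tool --pt "0.3 0 0 0.5 0" --pt "0.65 0 0 0 0" --pt "0.65 0 0 0 0" --pt "0.65 0 0 -10 0" --pt "0.65 0 0 -40 0" --pt "0.65 0 0 -45 0" --pt "0 0 0 -45 0" --pt "0 40 0 0 0" --pt "0 40 0 0 0" --pt "0 35 0 0 0" --pt "0 0 0 0 0"

```text
t: 10.7
tool_pos: [0.4355, 0.0981, 0.1627]
tool_rot: [0.268, 3.129, 0.0]
contact_force: [-0.3, -0.1, 0.5]
opening: -0.0001
grip_force: 0.0
```

```bash
python3 - <<'E'
from h import *
a=np.radians(-9.8)
for x in(-.25,-.106):go(np.array([.688,.057,0])+np.array([np.cos(a)*x,np.sin(a)*x,.035]),170.2)
cv2.imwrite("pics/w3.png",get_image("wrist")[:,:,::-1]);print(get_obs()['opening'])
E
```

```text
t 10.7 pos [0.4355 0.0981 0.1627] yaw 170.2 spin 0.0 then shift mm [ -5.7   2.5 127.7]
t 10.7 pos [0.4355 0.0981 0.1627] yaw 170.2 spin 0.0 then shift mm [-149.7    2.5  127.9]
1.0374523409617795e-05
```

View pics/w3.png

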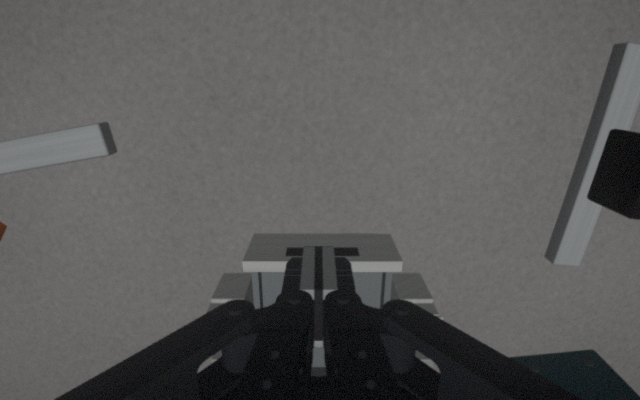

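Emit:
servo_tool --pt "0 0 2.5 40 0" --pt "0 0 0 40 0" --pt "0 0 0 40 0" --pt "0 0 0 8 0" --pt "0 -15 0 0 0" --pt "0 -15 0 0 0" --pt "0 -10 0 0 0" --pt "0 -8 0 0 0" --pt "0 -8 0 0 0" --pt "0 -8 0 0 0" --pt "0 -8 0 0 0" --pt "0 0 0 0 0"

```text
t: 12.25
tool_pos: [0.5091, 0.0876, 0.0345]
tool_rot: [0.27, 3.128, -0.0]
contact_force: [0.0, 0.3, 0.3]
opening: 0.0
grip_force: 0.0
```

Emit:
servo_tool --pt "0 -8 0 0 0" --pt "0 -8 0 0 0" --pt "0 -8 0 0 0" --pt "0 -8 0 0 0" --pt "0 -8 0 0 0" --pt "0 -8 0 0 0" --pt "0 -8 0 0 0" --pt "0 -6 0 0 0" --pt "0 -3 0 0 0" --pt "0 0 0 0 0"

```text
t: 13.5
tool_pos: [0.573, 0.0766, 0.0348]
tool_rot: [0.27, 3.128, -0.0]
contact_force: [-0.5, 0.6, 0.7]
opening: 0.0001
grip_force: 0.2
```

```bash
python3 - <<'E'
from h import *
a=np.radians(-9.8)
for x in(-.106,):go(np.array([.688,.057,0])+np.array([np.cos(a)*x,np.sin(a)*x,.035]),170.2)
print(get_obs()['contact_force'])
E
```

```text
t 13.5 pos [0.573  0.0766 0.0348] yaw 170.1 spin -0.1 then shift mm [-10.6   0.3  -0.2]
[-0.48775465  0.60743287  0.65791347]
```

Emit:
servo_tool --pt "0 -4 0 0 0" --pt "0 -4 0 0 0" --pt "0 -2 0 0 0"

```text
t: 13.88
tool_pos: [0.5825, 0.0749, 0.0347]
tool_rot: [0.27, 3.129, 0.0]
contact_force: [-1.9, 0.3, 2.4]
opening: -0.0005
grip_force: 1.0
```

Emit:
servo_tool --pt "0 -2 0 0 0" --pt "0 -2 0 0 0"

```text
t: 14.12
tool_pos: [0.5828, 0.0749, 0.0345]
tool_rot: [-0.269, -3.121, -0.0]
contact_force: [-19.6, 3.1, 16.5]
opening: 0.0002
grip_force: 9.8
```

The wrist force jumps at a stop, so the drawer is shut. Back off and go to the bar.

Emit:
servo_tool --pt "0 10 0 0 0" --pt "0 40 0 0 0" --pt "0.6 40 0 -30 0" --pt "0.6 0 0 -50 0" --pt "0.6 0 0 -50 0" --pt "0.6 0 0 -20 5.9" --pt "0.6 0 0 0 0"

```text
t: 15.0
tool_pos: [0.4989, 0.0898, 0.1868]
tool_rot: [0.428, 3.106, 0.002]
contact_force: [0.1, -0.5, -1.3]
opening: 0.0513
grip_force: 0.0
```

```bash
python3 - <<'E'
from h import *
go((.4665,.3435,.16),164.2)
cv2.imwrite("pics/s4.png",get_image("scene")[:,:,::-1]);cv2.imwrite("pics/t4.png",get_image("top")[:,:,::-1])
E
```

```text
t 15.0 pos [0.4989 0.0898 0.1868] yaw 164.3 spin 0.1 then shift mm [100.5 235.3  26.7]
```

Emit:
servo_tool --pt "0.6 16 39 0 0" --pt "0.6 17 39 0 0" --pt "0.6 17 39 5 0" --pt "0.6 17 39 5 0" --pt "0.6 17 39 5 0" --pt "0.6 16.5 40 10 0" --pt "0.6 0 0 0 0" --pt "0.6 0 0 0 0"

```text
t: 16.1
tool_pos: [0.4636, 0.3425, 0.1574]
tool_rot: [-0.429, -3.11, 0.003]
contact_force: [-0.7, 0.1, 0.5]
opening: 0.0514
grip_force: 0.0
```

```bash
python3 - <<'E'
from h import *
go((.4665,.3435,.028),164.2);o=get_obs()
w=get_image("wrist")[:,:,::-1];s=get_image("scene")[:,:,::-1]
a=np.radians(-15.8);u=np.array([np.cos(a),np.sin(a),0]);n=np.array([-u[1],u[0],0]);c=np.array([.4665,.3435,0]);z=np.array([0,0,1])
p=(o['tool_pos'],o['tool_rot'])
print(proj("wrist",[c+i*.032*u+j*.007*n+.066*z for i in(1,-1)for j in(1,-1)]+[c+i*.1*u+.016*z for i in(1,-1)],p).round(1))
C=cv2.resize(s[160:280,310:440],(520,480),interpolation=cv2.INTER_CUBIC)
W=cv2.resize(w[:,180:460],(280,400));out=np.zeros((480,800,3),np.uint8);out[:,:520]=C;out[:400,520:]=W
cv2.imwrite("pics/m5.png",out)
E
```

```text
t 16.1 pos [0.4636 0.3425 0.1574] yaw 164.3 spin 0.1 then shift mm [ -2.7   2.1 129.4]
[[331.4 244. ]
 [312.4 243.9]
 [332.7 158.6]
 [312.1 158.5]
 [321.1 285.9]
 [322.3  56.8]]
```

View pics/m5.png

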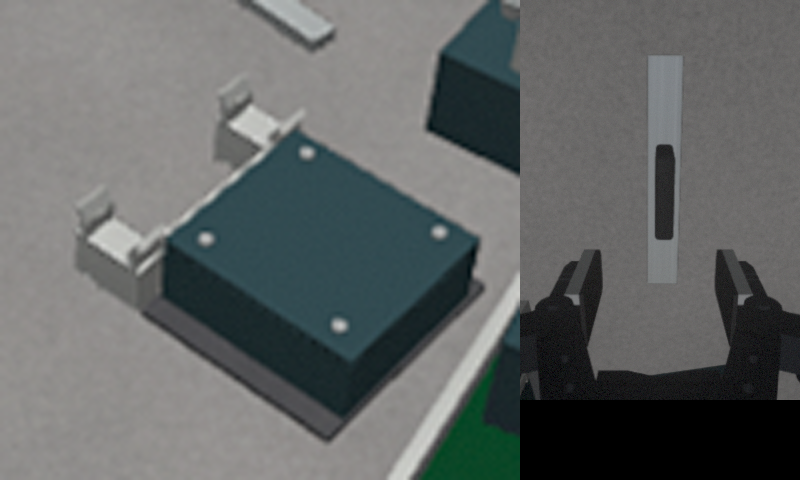

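The scene crop shows the drawer shut. In the wrist crop the bar ends are at rows 55 and 283 and the fin is at u≈324, about 2 mm from the prediction. I'll correct for that and grasp.

Emit:
servo_tool --pt "0.6 -1 3 0 0" --pt "0.6 0 0 40 0" --pt "0.6 0 0 40 0" --pt "0.6 0 0 30 0" --pt "0.6 0 0 18 0" --pt "0.6 0 0 0 0" --pt "0 0 0 0 0" --pt "0 0 0 0 0" --pt "0 0 0 0 0" --pt "0 0 0 0 0" --pt "0 0 0 0 0" --pt "0 0 0 0 0" --force 80

```text
t: 17.7
tool_pos: [0.4673, 0.3463, 0.0332]
tool_rot: [0.43, 3.11, 0.002]
contact_force: [-0.6, -1.5, 5.7]
opening: 0.0131
grip_force: 79.1
```

Emit:
servo_tool --pt "0 0 0 0 0" --pt "0 0 0 0 0" --pt "0 0 0 -20 0" --pt "0 0 0 -40 0" --pt "0 0 0 -40 0" --pt "0 0 0 -40 0" --pt "0 0 0 0 0"

```text
t: 18.58
tool_pos: [0.4681, 0.347, 0.1758]
tool_rot: [0.429, 3.105, 0.008]
contact_force: [0.9, 0.3, -4.5]
opening: 0.0128
grip_force: 78.6
```

Emit:
servo_tool --pt "0 0 0 0 9" --pt "0 0 0 0 9.5" --pt "0 0 0 0 9.5" --pt "0 0 0 0 9.5" --pt "0 0 0 0 9.5" --pt "0 0 0 0 9.5" --pt "0 0 0 0 9.5" --pt "0 0 0 0 9.5" --pt "0 0 0 0 8.5" --pt "0 0 0 0 0" --pt "0 0 0 0 0"

```text
t: 19.95
tool_pos: [0.4653, 0.3454, 0.1696]
tool_rot: [-2.4, -2.027, 0.004]
contact_force: [-0.8, -0.3, -4.1]
opening: 0.013
grip_force: 78.5
```

```bash
python3 - <<'E'
from h import *
go((.568,.0775,.16),80.2)
E
```

```text
t 19.95 pos [0.4653 0.3454 0.1696] yaw 80.4 spin 0.2 then shift mm [-246.5  146.8    9.7]
```

Emit:
servo_tool --pt "0 -36 21 0 0.2" --pt "0 -36 21 0 0" --pt "0 -35 21 0 0" --pt "0 -35 21 0 0" --pt "0 -35 21 0 0" --pt "0 -35 21 0 0" --pt "0 -34.5 21 0 0" --pt "0 0 0 0 0" --pt "0 0 0 0 0"

```text
t: 21.08
tool_pos: [0.5681, 0.0778, 0.1708]
tool_rot: [-2.405, -2.02, 0.001]
contact_force: [-0.3, 0.3, -4.0]
opening: 0.0129
grip_force: 79.0
```

```bash
python3 - <<'E'
from h import *
o=get_obs();p=(o['tool_pos'],o['tool_rot']);go((.568,.0775,.08),80.2)
w=get_image("wrist")[:,:,::-1];cv2.imwrite("pics/w6.png",w)
a=np.radians(-9.8);R=np.array([[np.cos(a),-np.sin(a),0],[np.sin(a),np.cos(a),0],[0,0,1]])
T=cv2.Rodrigues(np.array(p[1]))[0]
# bar top corners if held centred: tool x along bar, bar underside 33 mm beyond TCP
b=[np.array(p[0])+T@np.array([i*.1,j*.014,.033-.016]) for i in(1,-1) for j in(1,-1)]
print('bar',proj("wrist",b,p).round(1))
q=np.array([[-.122-.026,s*.083,.071] for s in(1,-1)]+[[-.122+.026,s*.083,.071] for s in(1,-1)])
print('notch rim',proj("wrist",q@R.T+np.array([.688,.057,0]),p).round(1))
C=np.vstack([w, cv2.resize(get_image("scene")[150:260,310:440,::-1],(640,542),interpolation=cv2.INTER_CUBIC)])
cv2.imwrite("pics/m6.png",cv2.resize(C,None,fx=.63,fy=.63))
E
```

```text
t 21.075 pos [0.5681 0.0778 0.1708] yaw 80.1 spin -0.1 then shift mm [-0.3  0.1 90.8]
bar [[351.9  28.9]
 [284.8  28.9]
 [341.5 395.8]
 [294.9 395.8]]
notch rim [[278.   74.9]
 [285.8 293. ]
 [357.2  74.7]
 [350.5 292.8]]
```

View pics/m6.png

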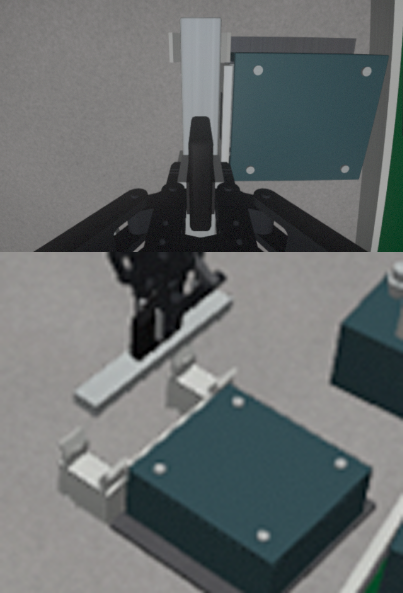

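Bar end at row ~27, cols 287–351, against a prediction of 285–352. It is centred and aligned over the notches, so lower it.

Emit:
servo_tool --pt "0 0 0 30 0" --pt "0 0 0 25 0" --pt "0 0 0 15 0" --pt "0 0 0 8 0" --pt "0 0 0 7 0" --pt "0 0 0 0 0"

```text
t: 21.92
tool_pos: [0.5685, 0.0777, 0.0864]
tool_rot: [2.406, 2.02, 0.0]
contact_force: [-0.4, -0.1, -4.8]
opening: 0.013
grip_force: 78.7
```

Emit:
servo_tool --pt "0 0 0 3 0" --pt "0 0 0 2 0" --pt "0 0 0 0 0"

```text
t: 22.3
tool_pos: [0.5684, 0.0776, 0.0813]
tool_rot: [-2.406, -2.02, 0.0]
contact_force: [-0.2, 0.6, -3.7]
opening: 0.0126
grip_force: 78.8
```

Emit:
servo_tool --pt "0 0 0 1.5 0" --pt "0 0 0 0 0"

```text
t: 22.55
tool_pos: [0.5684, 0.0776, 0.0797]
tool_rot: [-2.406, -2.02, 0.0]
contact_force: [-0.1, 0.0, -5.0]
opening: 0.0133
grip_force: 78.8
```

Emit:
servo_tool --pt "0 0 0 1.5 0" --pt "0 0 0 0 0"

```text
t: 22.8
tool_pos: [0.5686, 0.0776, 0.0784]
tool_rot: [2.406, 2.02, 0.0]
contact_force: [-0.0, -0.1, -3.5]
opening: 0.0128
grip_force: 79.1
```

Emit:
servo_tool --pt "0 0 0 1 0" --pt "0 0 0 0 0"

```text
t: 23.05
tool_pos: [0.5686, 0.0777, 0.0782]
tool_rot: [2.406, 2.02, 0.0]
contact_force: [-3.3, 0.1, 2.8]
opening: 0.0132
grip_force: 79.8
```

Emit:
servo_tool --pt "0 0 0 1 0" --pt "0 0 0 0 0"

```text
t: 23.3
tool_pos: [0.5687, 0.0777, 0.0782]
tool_rot: [2.406, 2.02, -0.0]
contact_force: [-6.5, 0.6, 8.1]
opening: 0.0129
grip_force: 80.7
```

Contact came at TCP z = 0.078, exactly as expected for the notch floor. Release and lift.

Emit:
servo_tool --pt "0.1 0 0 -1.5 0" --pt "0.3 0 0 0 0" --pt "0.6 0 0 0 0" --pt "0.6 0 0 0 0" --pt "0.6 0 0 -10 0" --pt "0.6 0 0 -30 0" --pt "0.6 0 0 -40 0" --pt "0.6 0 0 -40 0" --pt "0.6 40 0 -20 0" --pt "0.6 40 0 0 0" --pt "0.6 40 0 0 0" --pt "0.6 0 0 0 0"

```text
t: 24.8
tool_pos: [0.5893, 0.198, 0.2186]
tool_rot: [2.402, 2.024, 0.002]
contact_force: [0.1, -0.0, 0.2]
opening: 0.0517
grip_force: 0.0
```

Emit:
servo_tool --pt "0.6 50 0 0 0" --pt "0.6 50 0 0 0" --pt "0.6 50 0 0 0" --pt "0.6 0 0 0 0"

```text
t: 25.3
tool_pos: [0.6151, 0.3455, 0.2178]
tool_rot: [-2.403, -2.024, -0.0]
contact_force: [-0.5, -0.4, 0.6]
opening: 0.0511
grip_force: 0.0
```

```bash
python3 - <<'E'
from h import *
a=np.radians(-9.8);R=np.array([[np.cos(a),-np.sin(a),0],[np.sin(a),np.cos(a),0],[0,0,1]])
f=lambda q:np.array(q)@R.T+np.array([.688,.057,0])
fin=[(-.122+i*.007,j*.032,.111) for i,j in((1,1),(1,-1),(-1,-1),(-1,1))]
# compare dark fin mask and bar-end brightness with the model poses
for n in("top","scene"):
    im=get_image(n);cv2.imwrite(f"pics/{n}7.png",im[:,:,::-1])
    c=proj(n,f([(-.122,0,.09)]))[0];x,y=c.astype(int)
    m=(im.max(2)<45);m[:, :]&=(np.hypot(*(np.indices(m.shape)-np.array([y,x])[:,None,None]))<30)
    k,l,s,ct=cv2.connectedComponentsWithStats(m.astype(np.uint8));i=1+s[1:,4].argmax()
    hull=[(-.122+i*.007,j*.032,h) for i in(1,-1) for j in(1,-1) for h in(.061,.111)]
    mm=np.zeros(m.shape,np.uint8);cv2.fillConvexPoly(mm,cv2.convexHull(proj(n,f(hull)).round().astype(np.int32)),1)
    M=cv2.moments(mm,True);print(n,'seen',s[i],ct[i].round(1),'model',cv2.boundingRect(mm),int(M['m00']),(round(M['m10']/M['m00'],1),round(M['m01']/M['m00'],1)))
E
```

```text
top seen [301 165  16   5  39] [308.  167.1] model (298, 161, 22, 12) 183 (308.4, 166.7)
scene seen [351 185  17  22 199] [359.  195.3] model (349, 184, 19, 26) 304 (357.8, 196.3)
```

The laid fin is within about 1 px of the modelled pose in both views. Handing in.

```bash
python3 -c "
from station import *
print(finish_job())"
```

```text
the job is handed in; nothing more can be done
None
```

The job is handed in at about 25 s of the 67 s: the housing is in the drawer, the drawer is pushed shut against its stop, and the bar lies grip up in both notches, within about 3 mm of centre; I could not see the housing once the drawer was shut, and the hand-in gave no verdict.

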